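Tilt the recipe screen back for a standing cook

TASK

The recipe screen on the worktop (black casing, bright display, white plastic foot) stands nearly upright on its stiff hinge; tilt it back, away from its display side, until it leans about 35 degrees back from upright, so that a standing cook can read it. Let go and make sure that it stays at that angle by itself. Leave the wooden picture frame and the kettle as they are.

Things in the scene. Friction and masses are not known exactly. Their poses are not given: they have to be found in the camera images.
- screen (a joint): Lean of the recipe screen in rad: 0 = upright, positive = leaning back, away from the display side (35 degrees = 0.61). Travel -0.3 to 1.2, starts -0.2 to 0.12. Stiff friction hinge, level along the panel's width, 30 mm above the worktop: it moves only while pushed (4 to 8 N near the top) and stays where left. Its white foot (120 mm deep, 150 wide, 14 high, under the hinge) is fixed.
- screen_top (a point): Mid top edge of the recipe screen, mid thickness. Flat black panel 190 mm wide, 10 thick, blue and yellow display in front, facing roughly the robot; stands left or right of the picture frame. 150 mm from the hinge line, which lies in the panel's mid plane. Axes lean with the panel: x out of its back (the way it tilts), y along its width, z up it; its yaw is the screen's, its pitch the lean.
- frame_top (a point): Mid top edge of a bystander: wooden picture frame (landscape, white border) 125 mm wide, 12 thick, on a fixed dark wooden foot 100 mm deep, 90 wide. 155 mm from its own stiff hinge, which is 30 mm above the worktop; it leans back 6 to 23 degrees. Axes as for the screen. Not to be moved.
- kettle: Bystander: white plastic kettle on a grey round base, 156 mm across at the foot, 215 mm high, with a loop handle out to 126 mm from the axis on its own +y side. Origin in the middle of its underside, z up. Loose, about 1 kg. Not to be moved.
Things that resemble listed ones, but are neither listed nor needed, are in the scene too. Leave any orange or turquoise look-alike of the part that bears screen alone.

How it is judged:
By the outcome, as a careful person would: the job done as asked, in the order asked, and still so for the second after the job is handed in, with the robot touching nothing.
It also fails if it takes over 35 s, if anything falls off the work surface, if the arm or the gripper's body presses on something with over 40 N, if the wrist force passes 120 N, or if a joint passes its speed limit or range.

ROBOT

A 6-joint arm with a two-finger parallel gripper is mounted at the origin on the work surface. World frame = base frame: x ahead of the robot, y to its left, z up, the work surface at z = 0. Lengths are in m, angles in rad, forces in N, time in s.
With the tool pointing down it reaches from about 0.35 to 0.875 m from the base axis. Payload 4.2 kg.
Tool frame: the origin (TCP) lies midway between the tips of the shut fingers; the grasp point (between the pads) lies 19 mm behind it; z points along the fingers, y is the direction in which the jaws open and shut (so a half turn about z gives the same grasp; the last joint's range is limited). The gripper opens to 87 mm and grips with 3 to 60 N. Pads are 19 mm wide; open, the fingers measure 117 mm over their backs; the gripper's body (75 mm by 190 mm) begins 51 mm behind the grasp point.
Start: joints at [-0.997, 0.385, 0.008, 0, -1.194, -0.259], TCP at [0.194, -0.594, 0.223] pointing down, gripper open.
Joint ranges: [-3.14, 3.14], [-1.21, 2.06], [-1.07, 1.41], [-3.16, 2.05], [-2.99, -0.16], [-3.1, 3.1]. Speed limits (rad/s): [2.79, 2.79, 3.14, 3.14, 3.14, 3.14].

INTERFACE

Orientations are given as a unit quaternion [x, y, z, w].
In Python, from cell import env, viewer, ticket gives the robot as it stands.
- The arm moves only by the tool play_rows, never from a script. Its argument "moves" is a list that holds one entry, the list of rows, each a list of 5 numbers: the opening, from -1 (shut) to 1 (fully open), so that 0 is half open, then the shift along the tool's x, y, z each as a share of 500 mm, from -1 to 1, then the turn about the tool's z as a share of 0.5 rad, from -1 to 1. A call has exactly 8 rows; each row is the pose to reach, as a shift and turn from the pose measured when the call began, along the tool's axes at that moment; what a row does not reach only later rows make up. A row lasts 1/8 s, in which the tool goes at most 62.5 mm and 10.7 degrees, less where a joint would pass 70% of its speed; a pose out of reach is approached as far as the arm can. A call with a number of a shift or a turn outside -1 to 1 is refused whole. A call with a gripper value outside its range is refused whole. The fingers move at their own pace and stop on an object; the grip force is fixed at half the most. Time passes only in rows, so rows that repeat a pose let the fingers close, or fill a call up. It gives the time, the measured TCP pose, the force and the opening at its end, in the units of the state.
- env.sense(): the state, without advancing time (a new reading comes with each control period).
- viewer.grab_frame(name): name is "scene" or "top" or "wrist"; returns a dict with "image" (400x640x3 uint8, red, green, blue), "range_z" (400x640 float32, m along the optical axis (not along the pixel's ray), 0 where there is no reading), "vertical_fov" (degrees; the focal length in pixels is half the picture's height over the tangent of half this angle, whatever the lens; pixels are square), "cx", "cy" (the principal point, pixels), "R" (3x3) and "t" (3): a world point X has camera coordinates R X + t. Camera axes: x right, y down, z forward; pixel columns grow to the right and rows downward; lengths in m; the calibration is good to about 2 mm. A picture is of the moment at which its call begins.
- ticket.job_done(): hands the job in, once; it reports no verdict.
The state is a dict: "time_s": time; "joint_pos": joint angles; "joint_velocities": joint speeds; "tau": joint torques, N m; "tool_pos": TCP position; "ee_rot": TCP orientation; "wrist_force": force on the tool from outside, world axes, zero at the start; "ft_torque": the same for the moment, N m; "grip_width": finger opening in m.
Only numpy, scipy, OpenCV 4.12 (cv2) and the standard library are available. Lean on these libraries where they do the work, as an engineer would, in place of code of your own. Each camera call takes 0.05 s, during which the arm holds its last target. There are 200 camera calls.

## Working session

There is one attempt and no reset: what is moved stays moved. The work goes in short steps, Python scripts to look and compute and a tool call to move; the robot and the scene stay as the last step left them, time stands still between calls to the robot, and variables do not carry over. Pictures are saved under pics/ and viewed, about 8 in all and at most 12, crops included, and the job is handed in when it is done.

Besides the shell and the picture viewer there is one more tool, called after "Call:" in YAML: its name, and indented under it one key for each argument. play_rows: Moves the arm, as the interface text tells. Shift numbers are shares of 500 mm and turn numbers shares of 0.5 rad, none past 1 either way. Its arguments: {"type":"object","properties":{"moves":{"type":"array","items":{"type":"array","items":{"type":"array","items":{"type":"number","minimum":-1,"maximum":1}}}}},"required":["moves"]}

```bash
mkdir -p pics; cat > h.py <<'E'
import numpy as np, cv2
from cell import env, viewer, ticket
def grab(n):
    f=viewer.grab_frame(n); im=f["image"]; d=f["range_z"]; h=im.shape[0]
    fl=h/2/np.tan(np.radians(f["vertical_fov"])/2)
    v,u=np.mgrid[:h,:im.shape[1]]
    P=np.stack([(u-f["cx"])/fl*d,(v-f["cy"])/fl*d,d],-1)
    W=(P-f["t"])@f["R"]; W[d==0]=np.nan
    return f,im,W
def save(n,im): cv2.imwrite("pics/"+n,im[...,::-1])
E
python3 - <<'E'
from h import *
for n in("scene","top"):
    f,im,W=grab(n); save(n+"0.png",im); np.savez(n+"0.npz",im=im,W=W)
    print(n,f["vertical_fov"],(-f["R"].T@f["t"]).round(3), np.isfinite(W[...,0]).mean())
s=env.sense(); print({k:np.round(v,3) for k,v in s.items()})
E
```

```text
scene 53.36414789182943 [ 0.935 -0.343  0.808] 0.9960546875
top 53.22199959708345 [0.483 0.125 1.061] 0.99592578125
{'time_s': np.float64(0.1), 'joint_pos': array([-0.997,  0.385,  0.007, -0.   , -1.194, -0.259]), 'joint_velocities': array([ 0.001, -0.003,  0.002,  0.001, -0.001, -0.002]), 'tau': array([-0.0000e+00, -3.9169e+01,  1.8794e+01,  4.2320e+00,  1.3000e-02,
       -0.0000e+00]), 'tool_pos': array([ 0.193, -0.594,  0.222]), 'ee_rot': array([-0.157,  0.988,  0.001, -0.   ]), 'wrist_force': array([-0.445,  0.753, -0.094]), 'ft_torque': array([-0.024, -0.034, -0.01 ]), 'grip_width': np.float64(0.087)}
```

View pics/scene0.png

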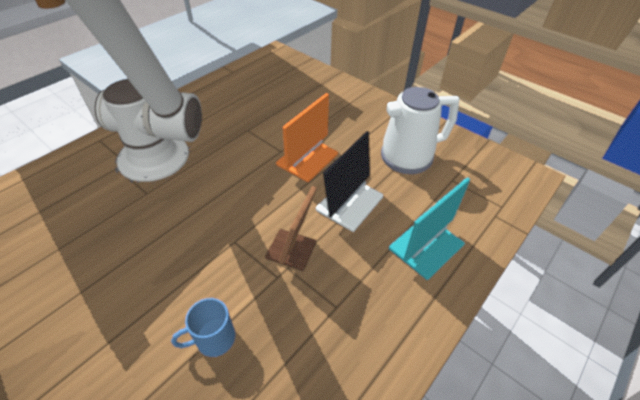

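View pics/top0.png

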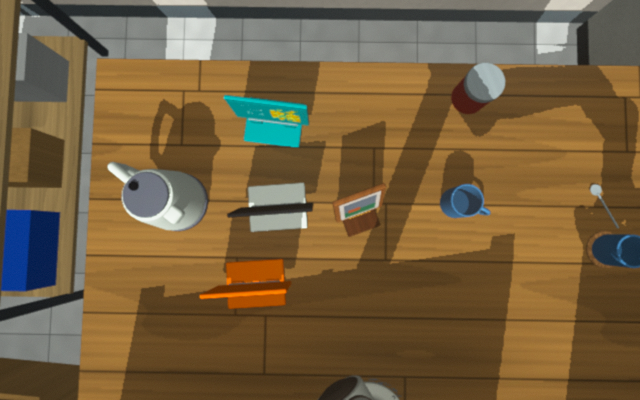

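Top view: the black screen runs from (228,212) to (312,207), with its white foot below. Orange look-alike at (245,292) on the robot side, turquoise at (270,108) beyond, kettle at (160,195), frame at (360,205). The scene view shows the screen's back at (348,175). Image up is +x and left is +y.

```bash
cat > meas.py <<'E'
from h import *
def panel(im,W,box):
    m=np.zeros(im.shape[:2],bool); m[box[1]:box[3],box[0]:box[2]]=1
    m&=(im.max(-1)<60)&(W[...,2]>0.05)&(W[...,2]<0.2)
    m=cv2.erode(m.astype(np.uint8),np.ones((3,3)))>0
    return W[m]
def fit(P):
    c=P.mean(0)
    for _ in range(4):
        _,s,vt=np.linalg.svd(P-c,full_matrices=False); n=vt[2]; r=(P-c)@n
        k=abs(r)<max(2.0*r.std(),.001); P=P[k]; c=P.mean(0)
    n=n*np.sign(n[0]); lean=np.arctan2(-n[2],np.hypot(n[0],n[1])); yaw=np.arctan2(n[1],n[0])
    return c,n,lean,yaw,r.std(),len(P)
def screen(f0,W,im,box=(300,120,400,225)):
    P=panel(im,W,box); return fit(P),P
E
python3 - <<'E'
from meas import *
z=np.load("scene0.npz"); im,W=z["im"],z["W"]
(c,n,l,y,r,N),P=screen(None,W,im)
print("panel c",c.round(3),"n",n.round(3),"lean",l.round(3),"yaw",y.round(3),r.round(4),N)
print("pct",np.nanpercentile(P,[1,50,99],axis=0).round(3))
wd=np.array([-np.sin(y),np.cos(y),0]); s=P@wd; print("width",np.percentile(s,[0.5,99.5]).round(3))
t=np.load("top0.npz"); im,W=t["im"],t["W"]
def box(nm,x0,y0,x1,y1,zl,zh):
    w=W[y0:y1,x0:x1].reshape(-1,3); w=w[(w[:,2]>zl)&(w[:,2]<zh)]; print(nm,len(w),w.min(0).round(3) if len(w) else'',w.max(0).round(3) if len(w) else '')
box("blackTop",222,195,318,222,.15,.2)
box("whitefoot",240,180,310,235,.008,.02)
box("orange",195,255,295,310,.05,.25)
box("kettle",100,155,215,235,.03,.25)
box("frame",330,180,390,238,.05,.25)
box("teal",220,90,312,150,.05,.25)
E
```

```text
panel c [0.539 0.229 0.12 ] n [0.985 0.085 0.15 ] lean -0.151 yaw 0.086 0.0007 1392
pct [[0.524 0.148 0.057]
 [0.538 0.225 0.123]
 [0.553 0.318 0.177]]
width [0.1   0.273]
blackTop 464 [0.512 0.146 0.151] [0.54  0.335 0.183]
whitefoot 1968 [0.481 0.162 0.008] [0.61 0.32 0.02]
orange 959 [0.334 0.199 0.051] [0.358 0.387 0.184]
kettle 4309 [0.483 0.428 0.03 ] [0.636 0.595 0.219]
frame 1094 [ 0.512 -0.029  0.05 ] [0.592 0.099 0.185]
teal 1536 [0.757 0.161 0.05 ] [0.788 0.35  0.184]
```

Call:
play_rows:
  moves:
    - [[-1,-0.05,0.04,-0.1,0],[-1,-0.14,0.11,-0.2,0.05],[-1,-0.24,0.19,-0.22,0.1],[-1,-0.34,0.27,-0.22,0.2],[-1,-0.44,0.35,-0.22,0.3],[-1,-0.54,0.43,-0.22,0.4],[-1,-0.64,0.51,-0.22,0.46],[-1,-0.73,0.59,-0.22,0.46]]

```text
time_s: 1.1
tool_pos: [0.4409, -0.2134, 0.3319]
ee_rot: [-0.042, 0.999, 0.001, -0.0]
wrist_force: [-0.1, -0.8, 0.5]
grip_width: 0.0148
```

Call:
play_rows:
  moves:
    - [[-1,-0.01,0.1,0,0],[-1,-0.02,0.22,0,0],[-1,-0.04,0.34,0,0],[-1,-0.05,0.46,0,0],[-1,-0.07,0.58,0,0],[-1,-0.08,0.7,0,0],[-1,-0.1,0.81,0,0],[-1,-0.1,0.89,0,0]]

```text
time_s: 2.1
tool_pos: [0.4527, 0.2365, 0.3319]
ee_rot: [-0.043, 0.999, 0.001, -0.001]
wrist_force: [-0.4, -1.2, -0.5]
grip_width: 0.0003
```

```bash
python3 - <<'E'
from h import *
f,im,W=grab("wrist"); f2,im2,W2=grab("scene")
save("w1.png",np.hstack([im,im2])[:, :][::1,::1]); cv2.imwrite("pics/w1.png",cv2.resize(np.hstack([im,im2])[...,::-1],(800,250),interpolation=cv2.INTER_AREA))
s=env.sense(); print(s["tool_pos"],s["ee_rot"],s["wrist_force"],s["grip_width"])
E
```

```text
[0.4526172  0.23733411 0.33143488] [-4.42151358e-02  9.99020946e-01  6.76221548e-04 -1.30938599e-03] [ 0.1171022  -0.41990671 -0.07273522] 0.00035680440981157807
```

View pics/w1.png

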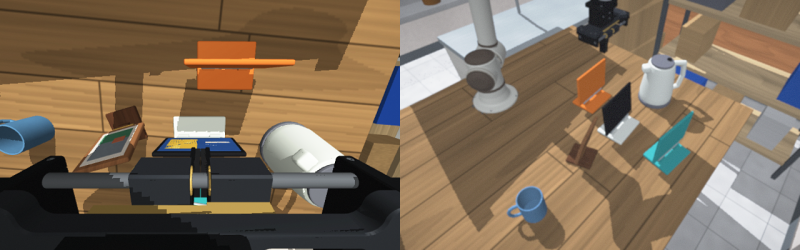

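The wrist view (left) shows the blue/yellow display facing the robot at (200,147), in line with the shut fingers at (200,170). The frame is at (110,145), the kettle at (300,160) and orange at (240,62). I'll check the wrist camera's clearance over the orange look-alike before I descend.

```bash
python3 - <<'E'
from h import *
f,im,W=grab("wrist"); print((-f["R"].T@f["t"]).round(3))
E
```

```text
[0.371 0.231 0.494]
```

Call:
play_rows:
  moves:
    - [[-1,0,0,0.05,0],[-1,0,0,0.1,0],[-1,0,0,0.15,0],[-1,0,0,0.2,0],[-1,0,0,0.2,0],[-1,0,0,0.2,0],[-1,0,0,0.2,0],[-1,0,0,0.2,0]]

```text
time_s: 3.25
tool_pos: [0.4526, 0.2359, 0.2326]
ee_rot: [-0.044, 0.999, 0.001, -0.001]
wrist_force: [0.4, -0.1, -0.1]
grip_width: 0.0007
```

Call:
play_rows:
  moves:
    - [[-1,0,0,0.04,0],[-1,0,0,0.08,0],[-1,0,0,0.12,0],[-1,0,0,0.16,0],[-1,0,0,0.2,0],[-1,0,0,0.2,0],[-1,0,0,0.2,0],[-1,0,0,0.2,0]]

```text
time_s: 4.25
tool_pos: [0.453, 0.2366, 0.1336]
ee_rot: [-0.044, 0.999, 0.002, 0.0]
wrist_force: [0.6, 0.4, 0.4]
grip_width: 0.0003
```

Call:
play_rows:
  moves:
    - [[-1,-0.04,0,0,0],[-1,-0.08,0,0,0],[-1,-0.11,0,0,0],[-1,-0.14,0,0,0],[-1,-0.17,0,0,0],[-1,-0.2,0,0,0],[-1,-0.22,0,0,0],[-1,-0.24,0,0,0]]

```text
time_s: 5.25
tool_pos: [0.5723, 0.2466, 0.1327]
ee_rot: [-0.044, 0.999, 0.001, -0.001]
wrist_force: [-3.7, -0.6, -1.1]
grip_width: 0.0006
```

```bash
cat > m.py <<'E'
from meas import *
import sys
f,im,W=grab("scene"); k=sys.argv[1]; np.savez(k+".npz",im=im,W=W)
# black points within the panel's known width band, scene camera
m=(im.max(-1)<60)&(W[...,0]>.5)&(W[...,0]<.7)&(W[...,1]>.15)&(W[...,1]<.33)&(W[...,2]>.05)&(W[...,2]<.19)
m[:, :300]=0; m[:,400:]=0
m=cv2.erode(m.astype(np.uint8),np.ones((3,3)))>0
c,n,l,y,r,N=fit(W[m]); print("c",c.round(3),"lean",l.round(3),np.degrees(l).round(1),"yaw",y.round(3),"res",r.round(4),N,"top z",np.percentile(W[m][:,2],99).round(3))
o=im.copy(); o[m]=[255,0,0]; save(k+".png",np.vstack([im[80:260,240:460],o[80:260,240:460]]))
s=env.sense(); print(s["time_s"],s["tool_pos"].round(4),s["wrist_force"].round(1))
E
python3 m.py a1
```

```text
c [0.6   0.211 0.163] lean 0.66 37.8 yaw 0.134 res 0.0014 48 top z 0.171
5.3 [0.574 0.247 0.133] [-3.5 -1.7  0.5]
```

View pics/a1.png

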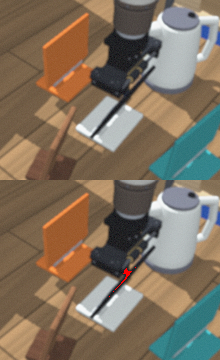

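Call:
play_rows:
  moves:
    - [[-1,-0.02,0,0,0],[-1,-0.03,0,0,0],[-1,-0.03,0,0,0],[-1,0.03,0,0,0],[-1,0.12,0,0,0],[-1,0.22,0,0,0],[-1,0.26,0,0,0],[-1,0.26,0,0,0]]

```text
time_s: 6.3
tool_pos: [0.445, 0.2366, 0.1346]
ee_rot: [-0.045, 0.999, 0.003, 0.002]
wrist_force: [0.2, -0.3, -0.2]
grip_width: 0.0007
```

```bash
cat > mt.py <<'E'
from meas import *
import sys
f,im,W=grab("top"); k=sys.argv[1]
a=.085; o=np.array([.547,.241,.03]); nx=np.array([np.cos(a),np.sin(a),0]); ny=np.array([-np.sin(a),np.cos(a),0])
L=np.stack([(W-o)@nx,(W-o)@ny,W[...,2]-.03],-1)
m=(abs(L[...,1])<.085)&(L[...,2]>.035)&(L[...,2]<.16)&(L[...,0]>-.03)&(L[...,0]<.14)
m=cv2.erode(m.astype(np.uint8),np.ones((3,3)))>0
c,n,l,y,r,N=fit(W[m]); d=((o-c)@n)
print("c",c.round(3),"lean",l.round(3),np.degrees(l).round(1),"yaw",y.round(3),"res",r.round(4),N,"front->hinge dist",d.round(4))
q=L[m]; far=q[q[:,2]>np.percentile(q[:,2],97)].mean(0); print("top edge local",far.round(3),"angle",np.arctan2(far[0],far[2]).round(3),"radius",np.hypot(far[0],far[2]).round(3))
ov=im.copy(); ov[m]=[255,0,0]; save(k+".png",np.vstack([im[120:300,140:420],ov[120:300,140:420]]))
s=env.sense(); print(s["time_s"],s["tool_pos"].round(4),s["wrist_force"].round(1))
E
python3 mt.py b1
```

```text
c [0.591 0.245 0.119] lean 0.531 30.4 yaw 0.086 res 0.0008 1703 front->hinge dist 0.0074
top edge local [ 0.071 -0.001  0.133] angle 0.489 radius 0.15
6.35 [0.4458 0.2368 0.1345] [ 0.2  0.8 -0.3]
```

View pics/b1.png

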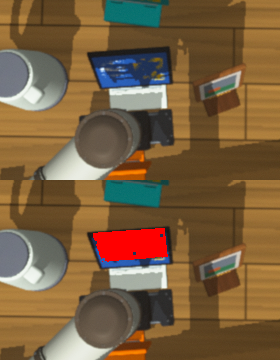

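The top view shows the display fully clear at (130,70) in the crop. The plane fit gives a lean of 0.53 rad, and the top-edge angle corrected for thickness gives 0.52. It needs about 11 mm more push, to TCP x ≈ 0.600.

Call:
play_rows:
  moves:
    - [[-1,-0.08,0,0,0],[-1,-0.16,0,0,0],[-1,-0.23,0,0,0],[-1,-0.27,0,0,0],[-1,-0.29,0,0,0],[-1,-0.3,0,0,0],[-1,-0.31,0,0,0],[-1,-0.31,0,0,0]]

```text
time_s: 7.35
tool_pos: [0.6001, 0.2506, 0.1354]
ee_rot: [-0.045, 0.999, 0.003, 0.003]
wrist_force: [-2.2, -0.3, -0.5]
grip_width: 0.0006
```

Call:
play_rows:
  moves:
    - [[-1,0.02,0,0,0],[-1,0.1,0,0,0],[-1,0.2,0,0,0],[-1,0.29,0,0,0],[-1,0.31,0,0,0],[-1,0.31,0,0,0],[-1,0.31,0,0,0],[-1,0.31,0,0,0]]

```text
time_s: 8.35
tool_pos: [0.4467, 0.237, 0.1345]
ee_rot: [-0.044, 0.999, 0.003, 0.003]
wrist_force: [1.4, -0.1, 0.2]
grip_width: 0.0009
```

```bash
python3 mt.py b2
```

```text
c [0.597 0.247 0.117] lean 0.593 34.0 yaw 0.085 res 0.0009 1735 front->hinge dist 0.0074
top edge local [ 0.078 -0.     0.128] angle 0.548 radius 0.15
8.4 [0.4465 0.2369 0.1344] [ 0.5 -0.4 -0.3]
```

Call:
play_rows:
  moves:
    - [[-1,-0.08,0,0,0],[-1,-0.16,0,0,0],[-1,-0.24,0,0,0],[-1,-0.28,0,0,0],[-1,-0.3,0,0,0],[-1,-0.31,0,0,0],[-1,-0.315,0,0,0],[-1,-0.315,0,0,0]]

```text
time_s: 9.4
tool_pos: [0.6023, 0.2505, 0.135]
ee_rot: [-0.044, 0.999, 0.002, 0.002]
wrist_force: [-2.7, -0.3, 0.1]
grip_width: 0.0009
```

Call:
play_rows:
  moves:
    - [[-1,0.02,0,0,0],[-1,0.1,0,0,0],[-1,0.2,0,0,0],[-1,0.29,0,0,0],[-1,0.31,0,-0.1,0],[-1,0.31,0,-0.2,0],[-1,0.31,0,-0.2,0],[-1,0.31,0,-0.2,0]]

```text
time_s: 10.4
tool_pos: [0.4472, 0.2364, 0.2348]
ee_rot: [-0.045, 0.999, 0.003, 0.002]
wrist_force: [-0.5, 0.3, -0.7]
grip_width: 0.0006
```

```bash
python3 mt.py b3; python3 - <<'E'
from h import *
def frm(W,t):
    for nm,(x0,y0,x1,y1,zl,zh) in dict(orange=(195,255,295,310,.05,.19),kettle=(100,155,215,235,.03,.25),frame=(330,180,390,238,.05,.25),teal=(220,90,312,150,.05,.25)).items():
        w=W[y0:y1,x0:x1].reshape(-1,3); w=w[(w[:,2]>zl)&(w[:,2]<zh)]; print(t,nm,len(w),np.median(w,axis=0).round(3) if len(w) else '')
frm(np.load("top0.npz")["W"],"before"); f,im,W=grab("top"); frm(W,"after")
E
```

```text
c [0.598 0.245 0.116] lean 0.607 34.8 yaw 0.085 res 0.001 1823 front->hinge dist 0.0071
top edge local [0.08  0.005 0.126] angle 0.565 radius 0.15
10.45 [0.447  0.236  0.2339] [-0.9 -0.2 -0.6]
before orange 959 [0.349 0.291 0.161]
before kettle 4309 [0.556 0.477 0.197]
before frame 1094 [0.551 0.038 0.146]
before teal 1536 [0.769 0.253 0.14 ]
after orange 422 [0.353 0.238 0.164]
after kettle 4311 [0.556 0.477 0.197]
after frame 1091 [0.551 0.037 0.145]
after teal 1541 [0.769 0.254 0.14 ]
```

View pics/b3.png

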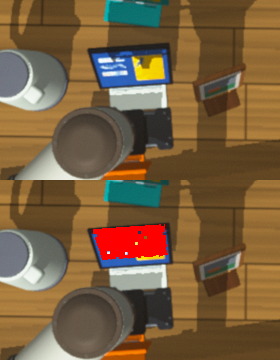

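The final view shows the screen leaning back at (130,68), with the gripper clear above and in front of it. The kettle and frame are unchanged.

```bash
python3 -c "
from cell import ticket; print(ticket.job_done())"
```

```text
the job is handed in; nothing more can be done
None
```

The recipe screen now leans back about 35°, and I've handed the job in. I pushed its display side with the shut fingers in three passes. Then I backed off, so the robot touches nothing.

- **Lean:** with the gripper clear of the screen, a plane fit to the top camera's depth gave 34.8° (0.607 rad). The angle of the top edge, corrected for panel thickness, gave 34.2°. After each earlier push the screen was also measured with the gripper withdrawn, and the wrist force read about zero.
- **Bystanders:** the kettle, picture frame and turquoise look-alike were within about 1 mm of where they started. The arm half hid the orange look-alike in the last view, so its before-and-after numbers (up to 53 mm apart) can't be compared. The planned path kept clear of it, and no contact force was seen.
- **Failed check:** one reading from the scene camera mid-push gave 37.8°. I ignored it because that camera saw the panel edge-on by then and had only 48 points to fit.
- **Time and force:** the job took about 10.5 s of the 35 s allowed. The largest wrist force reported was about 4 N.

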